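# Move a wound reactor coil from the winder into the heater's slide-in dock

## Task

The reactor coil on the winder is finished: slide it straight up off the spindle, take it upright to the coil heater, and slide its square foot plate in from the front under the two guide lips until it stands fully home against the back stop. Then swing the red-knobbed latch shut behind it and let go. Leave the vial, tin, stopper and beaker where they are.

Things in the scene. Friction and masses are not known exactly. Their poses are not given: they have to be found in the camera images.
- reactor_coil: Loose coil, 92 mm tall, 0.2 kg: white tubing wound on a black bobbin on a square silver foot plate, 64 x 64 x 6 mm (any of its four edges may lead). Origin: centre of the foot's underside; z up along the bobbin's axis, x and y square to the foot's edges. A 22 mm bore runs right through. Above the foot a 30 mm neck to z 16, flanges of 58 mm diameter and the 54 mm winding to z 50.
- coil_collar (a point): Point on the coil's axis 75 mm above the foot's underside, inside the plain round black collar (30 mm diameter, from 50 to 92 mm above the underside) by which the coil is picked up from above.
- winder: Coil winder fixed to the bench: white base 112 x 142 mm, aluminium turntable of 80 mm diameter, top 36 mm above the bench (the coil's foot lies on it), and an upright steel spindle of 18 mm diameter on which the coil is slipped. A thin guide post stands 70 mm from the spindle on the +y side, its top at z 78. Origin: on the bench under the spindle; z up.
- spindle_tip (a point): Top of the winder's spindle, on its axis, 97 mm above the bench (61 mm above the turntable).
- coil_heater: White coil heater fixed to the bench, x -85 to +95, 124 mm wide. Origin: on the bench under the centre of the foot's home place; +x from the open mouth to the back, +y left as seen from the front, z up. Flat aluminium deck, top at z 30. Two steel rails along x, from x -32 to the back stop (face at x +32), leave a channel 68 mm wide (y -34 to +34). Behind the back stop a white box reaches z 66.
- dock_home (a point): Point on the deck, 30 mm above the bench, where the centre of the foot's underside is when the coil stands fully home against the back stop (whose face is 32 mm farther back); axes as those of the coil heater. The lips on the rails reach inwards to 26 mm either side of the middle, underside 9 mm and top 13 mm above the deck, so the foot cannot be put in from above.
- dock_mouth (a point): Point on the deck 88 mm straight in front of dock_home: with its foot centred here, on the deck, the coil is clear in front of the mouth and can be slid in along the heater's +x, foot on or up to 2 mm over the deck. The mouth is about 80 mm wide at heater x -32 and narrows to the channel's 68 mm at x -17.
- latch (a joint): Angle of the dark steel latch about its upright pivot, rad: 0 = shut (end of its travel, the bar lying across the mouth 5 mm in front of the foot), up to 2.4 = swung out to the right front. Grows anticlockwise seen from above. It stays where it is left; about 1 N at the knob moves it.
- latch_knob (a point): Point on the axis of the latch's upright red knob, 70 mm above the bench: a round knob of 14 mm diameter from 46 to 85 mm above the bench, standing 62 mm from the pivot. The latch bar below it reaches 40 mm above the bench. In the coil heater's frame the knob stands at x -79.5, y 0 when shut.
- latch_pivot (a point): Pivot of the latch, upright axis, at deck height, at x -43.5, y -50 in the coil heater's frame.
- sample_vial: Bystander: white-capped clear vial, 28 mm diameter, 95 mm tall, standing behind the work. Origin: centre of its underside.
- septa_tin: Bystander: round tin with blue lid, 62 mm diameter, 30 mm tall, behind the work. Origin: centre of its underside.
- stopper: Bystander: black rubber stopper, 24 mm diameter, 25 mm tall, near the front edge. Origin: centre of its underside.
- beaker: Bystander: small glass beaker, 54 mm diameter, 71 mm tall, to the left of the work. Origin: centre of its underside.
Not all that is in view belongs to the job. What is shaped like the winder but turquoise is not meant.

How it is judged:
On the way, in this order (a step that is already met when the one before it is completed fails the run):
1. the coil has been slid up until its foot is clear above the spindle's tip, still upright (z of reactor_coil in the frame of spindle_tip above 0.002 m and angle between reactor_coil's own z axis and vertical below 0.3 rad), for 0.05 s.
2. the coil's foot is fully home under the lips (x of reactor_coil in the frame of dock_home between -0.006 and 0.003 m and y of reactor_coil in the frame of dock_home between -0.004 and 0.004 m and z of reactor_coil in the frame of dock_home between -0.003 and 0.003 m and angle between reactor_coil's own z axis and vertical below 0.05 rad), for 0.2 s.
At the end, for the whole second after the job is handed in: The coil stands upright (within 0.05 rad) with its foot on the deck under the lips, its centre within 6 mm in front of and 4 mm to either side of the home point and within 3 mm of deck height; the latch is shut to within 0.1 rad; the coil is released and at rest (all of step 2 and value of joint latch below 0.1 rad and linear speed of reactor_coil below 0.01 m/s and contact force between reactor_coil and the fingers below 0.05 N); the robot touches nothing.
It fails at once if the coil is tipped over (angle between reactor_coil's own z axis and vertical above 0.6 rad).
It fails at once if the sample vial is moved more than 25 mm or tipped over (distance of sample_vial from where it was at the start of the episode above 0.025 m or angle between sample_vial's own z axis and vertical above 0.5 rad).
It fails at once if the septa tin is moved more than 25 mm or tipped over (distance of septa_tin from where it was at the start of the episode above 0.025 m or angle between septa_tin's own z axis and vertical above 0.5 rad).
It fails at once if the rubber stopper is moved more than 25 mm or tipped over (distance of stopper from where it was at the start of the episode above 0.025 m or angle between stopper's own z axis and vertical above 0.5 rad).
It fails at once if the beaker is moved more than 25 mm or tipped over (distance of beaker from where it was at the start of the episode above 0.025 m or angle between beaker's own z axis and vertical above 0.5 rad).
It also fails if it takes over 53 s, if anything falls off the work surface, if the arm or the gripper's body presses on something with over 40 N, if the wrist force passes 120 N, or if a joint passes its speed limit or range.

## Robot

A 7-joint arm with a two-finger parallel gripper is mounted at the origin on a cart in front of the work surface, level with it; the furniture and walls round the work are solid. World frame = base frame: x ahead of the robot, y to its left, z up, the work surface at z = 0. Lengths are in m, angles in rad, forces in N, time in s.
With the tool pointing down it reaches from about 0.35 to 0.9 m from the base axis. Payload 7.2 kg.
Tool frame: the origin (TCP) lies midway between the tips of the shut fingers; the grasp point (between the pads) lies 19 mm behind it; z points along the fingers, y is the line along which they close (so a half turn about z gives the same grasp; the last joint's range is limited). The gripper opens to 85 mm and grips with 20 to 120 N. Pads are 22 mm wide; open, the fingers measure 114 mm over their backs; the gripper's body (76 mm by 85 mm) begins 54 mm behind the grasp point. The pads swing forward as they close: fully open they stand 13 mm farther back than shut.
Start: joints at [-1.213, 0.411, -0.013, 1.596, 0.006, 1.134, -0.082], TCP at [0.258, 0.569, 0.231] pointing down, gripper open.
Joint ranges: [-2.95, 2.95], [-0.29, 1.99], [-1.47, 1.44], [0.14, 2.54], [-1.03, 4.17], [0.13, 1.85], [-2.86, 2.86]. Speed limits (rad/s): [2.39, 2.39, 3.01, 3.01, 3.14, 3.14, 3.14].

## Interface

Orientations are given as a rotation vector (axis times angle).
In Python, from station import env gives the robot as it stands. The module is installed in compiled form; this text tells all that it offers.
- The arm moves only by the shell command python3 -m inch 'ROWS' [FORCE]. ROWS is JSON, a list of rows, each a list of 7 numbers: the shift along the tool's x, y, z in m, then the turn, a rotation vector about the tool's x, y, z in rad, then the opening, from 0 (shut) to 1 (fully open). In form: [[dx, dy, dz, ax, ay, az, jaw], ...]. A call has 1 to 20 rows; each row is the pose to reach, as a shift and turn from the pose commanded when the call began, along the tool's axes at that moment; what a row does not reach only later rows make up. A row lasts 1/12 s, in which the tool goes at most 41.7 mm and 7.16 degrees, less where a joint would pass 70% of its speed; a pose out of reach is approached as far as the arm can. A call with a gripper value outside its range is refused whole. The fingers move at their own pace and stop on an object; FORCE is the grip in N (left out, the last holds). Time passes only in rows, so rows that repeat a pose let the fingers close. It gives the time, the measured TCP pose, the force, the opening and the grip force at its end, in the units of the state.
- env.observe(): the state, without advancing time (a new reading comes with each control period).
- env.camera(name): name is "scene" or "top" or "wrist"; returns a dict with "image" (384x512x3 uint8, red, green, blue), "camera_matrix" (3x3 intrinsics, pixels), "distortion" ([k1, k2, p1, p2, k3] as OpenCV has them; the pictures are not rectified), "pose" (4x4, takes a point from camera to world coordinates); the wrist camera has in their place "hand_eye" (4x4, takes a point from camera to tool coordinates, whose origin is the TCP and whose axes are the flange's). Camera axes: x right, y down, z forward; pixel columns grow to the right and rows downward; lengths in m; the calibration is good to about 2 mm. A picture is of the moment at which its call begins: read the wrist's pose just before it. There is no depth.
- env.finish_job(): hands the job in; it is judged then, once.
The state is a dict: "time": time; "joints": joint angles; "qvel": joint speeds; "joint_efforts": joint torques, N m; "ee_pos": TCP position; "tool_rot": TCP orientation; "ft_force": force on the tool from outside, world axes, zero at the start; "wrist_torque": the same for the moment, N m; "finger_gap": opening from 0.0 (shut) to 1.0 (fully open); "grasp_force": force on a finger pad.
Only numpy, scipy, OpenCV 4.12 (cv2) and the standard library are available. Lean on these libraries where they do the work, as an engineer would, in place of code of your own. Each camera call takes 0.05 s, during which the arm holds its last target. There are 200 camera calls.

## Working session

There is one attempt and no reset: what is moved stays moved. The work goes in short steps, Python scripts to look and compute and a shell command to move; the robot and the scene stay as the last step left them, time stands still between calls to the robot, and variables do not carry over. Pictures are saved under pics/ and viewed, at most 10 in all, crops included, and the job is handed in when it is done.

```bash
mkdir -p pics
python3 - <<'E'
from station import env
import cv2,numpy as np
s=env.observe();print(s)
for n in("scene","top"):
    c=env.camera(n);cv2.imwrite(f"pics/{n}0.png",c["image"][:,:,::-1]);print(n,c["camera_matrix"],c["distortion"],c["pose"])
c=env.camera("wrist");cv2.imwrite("pics/w0.png",c["image"][:,:,::-1]);print(c["camera_matrix"],c["distortion"],c["hand_eye"])
E
```

```text
{'time': 0.0, 'joints': array([-1.21318603,  0.41191174, -0.0127408 ,  1.59702724,  0.00559186,
        1.13430121, -0.08219075]), 'qvel': array([ 0.0012326 , -0.00093403,  0.00079015,  0.00113559,  0.0008773 ,
       -0.00010643, -0.00020238]), 'joint_efforts': array([-1.89532061e-04, -6.00624704e+01,  6.82219360e-01, -2.99415779e+01,
        1.38508697e-02,  1.04826080e-02,  1.29403666e-06]), 'ee_pos': array([0.25797938, 0.56873598, 0.23045242]), 'tool_rot': array([-6.63680145e-01, -3.07043585e+00,  2.50221540e-03]), 'ft_force': array([-0.48093875, -0.88721207, -0.01545442]), 'wrist_torque': array([-0.01246613, -0.00339266, -0.01072119]), 'grasp_force': 0.0, 'finger_gap': 0.9995091145484334}
scene [[471.70719144   0.         253.96490393]
 [  0.         471.70719144 193.1367955 ]
 [  0.           0.           1.        ]] [0.00902551 0.         0.         0.         0.        ] [[-0.61536424 -0.3348779   0.71357105 -0.53612417]
 [-0.78796279  0.23720757 -0.56819646  0.56864238]
 [ 0.02101198 -0.91191521 -0.40984038  0.73429795]
 [ 0.          0.          0.          1.        ]]
to
[... 217 characters left out ...]
213e-01  1.51503522e-01  3.68704042e-01]
 [-9.99953951e-01  9.41668193e-03 -1.84970928e-03 -3.26508744e-01]
 [ 4.01611062e-04 -1.51514281e-01 -9.88454987e-01  1.44829631e+00]
 [ 0.00000000e+00  0.00000000e+00  0.00000000e+00  1.00000000e+00]]
[[341.99999114   0.         253.07419508]
 [  0.         341.99999114 185.96093872]
 [  0.           0.           1.        ]] [-0.02214138  0.          0.          0.          0.        ] [[ 2.74986396e-04 -9.54226243e-01 -2.99085609e-01  7.72537820e-02]
 [ 9.99999878e-01  3.84772489e-04 -3.08184817e-04 -1.05505322e-03]
 [ 4.09157954e-04 -2.99085488e-01  9.54226233e-01 -1.43499908e-01]
 [ 0.00000000e+00  0.00000000e+00  0.00000000e+00  1.00000000e+00]]
```

View pics/scene0.png

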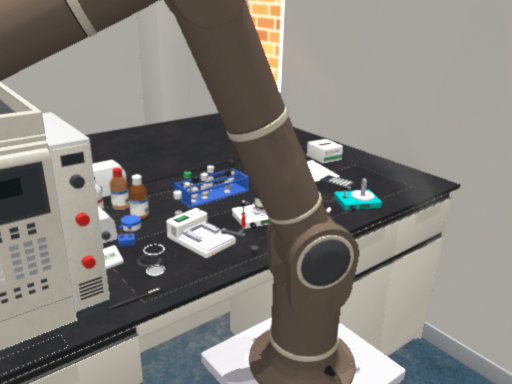

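View pics/top0.png

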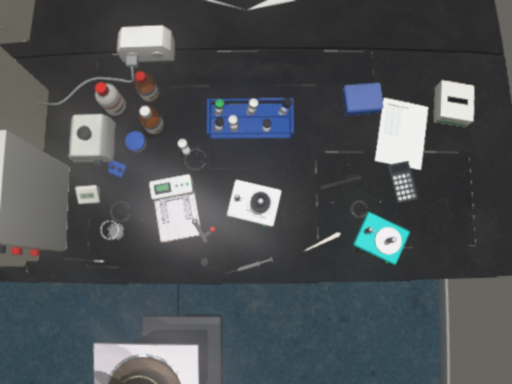

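The top view shows the heater at about (177,208) with its box towards the back, the red knob at (212,229), the coil on the winder at (261,203), and the turquoise decoy at (382,238). The scene view is mostly hidden by the arm. I'll enlarge the work area of the top view.

```bash
cat > h.py <<'E'
import cv2,numpy as np
from station import env
from scipy.spatial.transform import Rotation as R
def ray(c,uv,z,T=None):
    T=c["pose"] if T is None else T
    p=cv2.undistortPoints(np.array(uv,float).reshape(-1,1,2),c["camera_matrix"],c["distortion"])[:,0]
    d=np.c_[p,np.ones(len(p))]@T[:3,:3].T
    return T[:3,3]+d*((z-T[2,3])/d[:,2])[:,None]
def wrist():
    s=env.observe();c=env.camera("wrist");B=np.eye(4);B[:3,:3]=R.from_rotvec(s["tool_rot"]).as_matrix();B[:3,3]=s["ee_pos"]
    c["pose"]=B@c["hand_eye"];return s,c
E
python3 - <<'E'
from h import *
im=cv2.imread("pics/top0.png")[150:290,130:310];cv2.imwrite("pics/top1.png",cv2.resize(im,None,fx=4.2,fy=4.2,interpolation=cv2.INTER_CUBIC))
c=env.camera("top");I=cv2.cvtColor(c["image"],cv2.COLOR_RGB2HSV)
print("heater",ray(c,[(177,208)],.03))
print("coil top",ray(c,[(261,203)],.128))
print("decoy",ray(c,[(382,238)],.03))
m=((I[...,0]<8)|(I[...,0]>172))&(I[...,1]>150)&(I[...,2]>90)
n,l,st,ce=cv2.connectedComponentsWithStats(m.astype(np.uint8));print(ce,st[:,4])
E
```

```text
heater [[ 0.55421096 -0.09923438  0.03      ]]
coil top [[ 0.55323917 -0.34764514  0.128     ]]
decoy [[ 0.45807959 -0.70832309  0.03      ]]
[[255.73282672 191.57485344]
 [139.71794872  75.91025641]
 [100.40952381  87.38095238]
 [ 16.07843137 250.54901961]
 [ 34.24324324 252.05405405]] [196337     78    105     51     37]
```

View pics/top1.png

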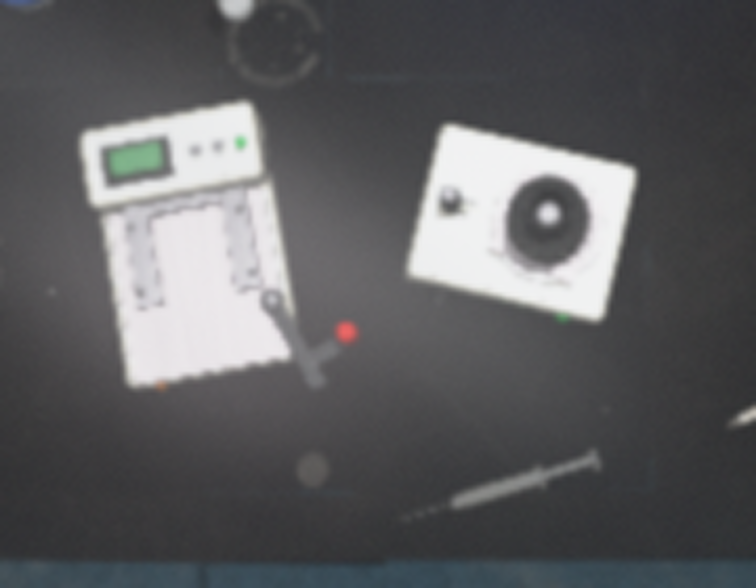

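Run:
```python
from h import *
c=env.camera("top")
def f(n,uv,z):print(n,ray(c,[(u/4.2+130,v/4.2+150) for u,v in uv],z).round(4).tolist())
f("pivot",[(272,299)],.042);f("knob",[(346,332)],.085);f("frontcorners L R",[(130,385),(292,358)],.028)
f("box top BL BR FL FR",[(83,134),(250,101),(95,208),(263,180)],.066)
f("spindle",[(549,213)],.11);f("flange",[(547,222)],.05+.036);f("winder corners BL BR FR FL",[(443,124),(636,168),(603,321),(407,275)],.025)
f("post",[(450,197)],.078)
f("stopper",[(313,470)],.025)
print("instr",ray(c,[(65,248),(40,262)],0))
print("tool axes cols\n",R.from_rotvec(env.observe()["tool_rot"]).as_matrix().round(3))
```

```text
pivot [[0.5132, -0.1542, 0.042]]
knob [[0.486, -0.2097, 0.085]]
frontcorners L R [[0.4544, -0.0521, 0.028], [0.4729, -0.1668, 0.028]]
box top BL BR FL FR [[0.6274, -0.023, 0.066], [0.6494, -0.1404, 0.066], [0.575, -0.0328, 0.066], [0.5935, -0.1502, 0.066]]
spindle [[0.5622, -0.3472, 0.11]]
flange [[0.5595, -0.3462, 0.086]]
winder corners BL BR FR FL [[0.6395, -0.2736, 0.025], [0.6063, -0.4109, 0.025], [0.4973, -0.3857, 0.025], [0.5312, -0.2477, 0.025]]
post [[0.5785, -0.2801, 0.078]]
stopper [[0.3945, -0.1815, 0.025]]
instr [[0.43626718 0.2552254  0.        ]
 [0.39213282 0.33679006 0.        ]]
tool axes cols
 [[-0.911  0.413 -0.   ]
 [ 0.413  0.911 -0.001]
 [-0.    -0.001 -1.   ]]
```

```bash
python3 -m inch '[[-0.02,-0.024,0,0,0,0,1],[-0.06,-0.074,0,0,0,-0.06,1],[-0.245,-0.294,0,0,0,-0.59,1],[-0.245,-0.294,0,0,0,-0.59,1],[-0.245,-0.294,0,0,0,-0.59,1],[-0.245,-0.294,0,0,0,-0.59,1],[-0.245,-0.294,0,0,0,-0.59,1],[-0.245,-0.294,0,0,0,-0.59,1],[-0.245,-0.294,0,0,0,-0.59,1],[-0.245,-0.294,0,0,0,-0.59,1],[-0.245,-0.294,0,0,0,-0.59,1],[-0.245,-0.294,0,0,0,-0.59,1]]'
python3 - <<'E'
from h import *
s=env.observe();print(s["joints"]);M=R.from_rotvec(s["tool_rot"]).as_matrix();print(M.round(3),M.T@(np.array([.561,-.347,.23])-s["ee_pos"]))
E
```

```text
time: 1.25
ee_pos: [0.3602, 0.1994, 0.2316]
tool_rot: [-0.253, 3.131, 0.001]
ft_force: [-0.1, 0.2, 0.2]
finger_gap: 0.999
grasp_force: 0.0
[-0.70744994  0.03679489  0.08712951  2.08080519 -0.00408469  1.02324175
  1.11367026]
[[-0.987 -0.16   0.001]
 [-0.16   0.987  0.001]
 [-0.001  0.001 -1.   ]] [-0.11053861 -0.57150596  0.00131717]
```

```bash
python3 -m inch '[[-0.01,-0.03,0,0,0,0,1],[-0.02,-0.07,0,0,0,0,1],[-0.111,-0.571,0,0,0,0,1],[-0.111,-0.571,0,0,0,0,1],[-0.111,-0.571,0,0,0,0,1],[-0.111,-0.571,0,0,0,0,1],[-0.111,-0.571,0,0,0,0,1],[-0.111,-0.571,0,0,0,0,1],[-0.111,-0.571,0,0,0,0,1],[-0.111,-0.571,0,0,0,0,1],[-0.111,-0.571,0,0,0,0,1],[-0.111,-0.571,0,0,0,0,1],[-0.111,-0.571,0,0,0,0,1],[-0.111,-0.571,0,0,0,0,1],[-0.111,-0.571,0,0,0,0,1],[-0.111,-0.571,0,0,0,0,1],[-0.111,-0.571,0,0,0,0,1]]'
python3 - <<'E'
from h import *
s,c=wrist();print(s["joints"],s["ee_pos"]);np.save("w1.npy",c["pose"])
cv2.imwrite("pics/w1raw.png",c["image"][:,:,::-1]);cv2.imwrite("pics/w1.png",cv2.resize(c["image"][:,:,::-1],None,fx=1.5,fy=1.5))
E
```

```text
time: 2.67
ee_pos: [0.5635, -0.3437, 0.2301]
tool_rot: [0.259, -3.13, -0.002]
ft_force: [-0.3, 0.3, 0.6]
finger_gap: 1.002
grasp_force: 0.0
[ 0.13665143  0.50443086  0.50340048  1.52937849 -0.25564461  1.1754091
  2.42246345] [ 0.56349625 -0.34372206  0.2300641 ]
```

View pics/w1.png

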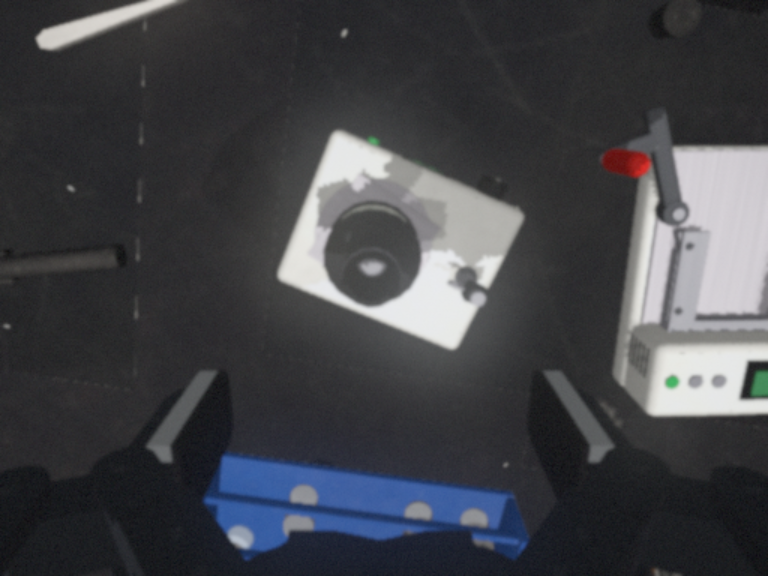

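The wrist view shows the coil (dark flange centred at about (372,253)), with the spindle tip inside its bore at (372,267). The guide post is at (475,295), the red knob at (628,163) and the heater is on the right. I need the foot's edges, so I'll take a stretched crop.

Run:
```python
from h import *
im=cv2.imread("pics/w1raw.png")[80:240,180:355]
o=cv2.resize(im,None,fx=3.7,fy=3.7,interpolation=cv2.INTER_CUBIC).astype(float)
o=255*(o/255)**1.0
g=o.copy();g=np.clip((o-60)*1.3,0,255)
cv2.imwrite("pics/w1c.png",g.astype(np.uint8))
```

```text
(no output)
```

View pics/w1c.png

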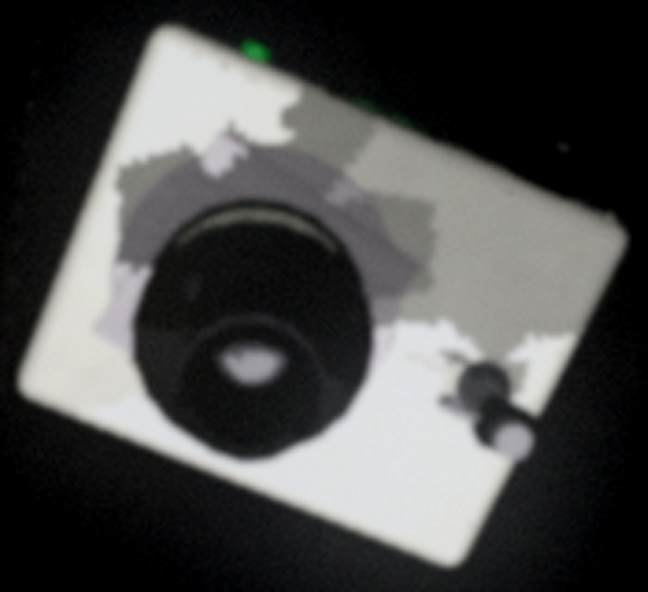

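The crop shows the collar's top ring centred near (252,388), the spindle tip at (253,362), and the flange spanning columns 133–373. The foot's corners lie near (97,325) and (427,285), so the foot is turned about 38–45° from the tool.

Run:
```python
from h import *
s=env.observe();c=env.camera("wrist");T=np.load("w1.npy")
f=lambda u,v,z:ray(c,[(u/3.7+180,v/3.7+80)],z,T)[0].round(4)
print("collar",f(252,388,.128),"tip",f(253,362,.097));print("collar L/R",f(180,388,.128),f(325,388,.128))
print("foot corners",f(97,325,.042),f(427,285,.042),f(240,140,.042))
p=lambda u,v,z:ray(c,[(u/1.5,v/1.5)],z,T)[0].round(4)
print("knob top",p(612,161,.085),"pivot",p(679,213,.042))
print("jaw",s["joints"])
```

```text
collar [ 0.5624 -0.348   0.128 ] tip [ 0.5658 -0.3477  0.097 ]
collar L/R [ 0.5648 -0.3625  0.128 ] [ 0.56   -0.3334  0.128 ]
foot corners [ 0.5781 -0.389   0.042 ] [ 0.5526 -0.3033  0.042 ] [ 0.523  -0.3587  0.042 ]
knob top [ 0.4874 -0.2264  0.085 ] pivot [ 0.5121 -0.1532  0.042 ]
jaw [ 0.13555465  0.50314319  0.50314325  1.53037906 -0.25558414  1.17544472
  2.42256657]
```

```bash
python3 -m inch '[[0,0,0.02,0,0,0.12,1],[0,0,0.05,0,0,0.24,1],[0,0,0.07,0,0,0.36,1],[0,0,0.07,0,0,0.48,1],[0,0,0.07,0,0,0.6,1],[0,0,0.07,0,0,0.66,1],[0,0,0.07,0,0,0.66,1],[0,0,0.07,0,0,0.66,1]]'
python3 - <<'E'
from h import *
s=env.observe();M=R.from_rotvec(s["tool_rot"]).as_matrix();print(s["joints"],M.round(3),M.T@(np.array([.5645,-.3477,.095])-s["ee_pos"]))
E
```

```text
time: 3.43
ee_pos: [0.5634, -0.343, 0.1616]
tool_rot: [0.764, 3.047, 0.001]
ft_force: [0.4, 0.1, 0.4]
finger_gap: 0.997
grasp_force: 0.0
[ 0.05171892  0.59641467  0.63749638  1.61264145 -0.39348559  1.06391065
  1.87997569] [[-0.882  0.472  0.001]
 [ 0.472  0.882  0.001]
 [-0.     0.001 -1.   ]] [-0.00316827 -0.00372051  0.06657182]
```

```bash
python3 -m inch '[[-0.0032,-0.0037,0.02,0,0,0,1],[-0.0032,-0.0037,0.045,0,0,0,1],[-0.0032,-0.0037,0.0665,0,0,0,1],[-0.0032,-0.0037,0.0665,0,0,0,1],[-0.0032,-0.0037,0.0665,0,0,0,0.2],[-0.0032,-0.0037,0.0665,0,0,0,0.2],[-0.0032,-0.0037,0.0665,0,0,0,0.2],[-0.0032,-0.0037,0.0665,0,0,0,0.2],[-0.0032,-0.0037,0.0665,0,0,0,0.2],[-0.0032,-0.0037,0.0665,0,0,0,0.2]]' 50
```

```text
time: 4.27
ee_pos: [0.5645, -0.3499, 0.0961]
tool_rot: [0.77, 3.044, -0.0]
ft_force: [0.0, 1.5, 6.0]
finger_gap: 0.33
grasp_force: 50.5
```

```bash
python3 -m inch '[[0,0,-0.01,0,0,0,0.2],[0,0,-0.03,0,0,0,0.2],[0,0,-0.055,0,0,0,0.2],[0,0,-0.08,0,0,0,0.2],[0,0,-0.1,0,0,0,0.2],[0,0,-0.1,0,0,0,0.2],[0,0,-0.1,0,0,0,0.2]]'
python3 - <<'E'
from h import *
s,c=wrist();print(s["ee_pos"],s["finger_gap"],s["grasp_force"]);np.save("w2.npy",c["pose"])
cv2.imwrite("pics/w2raw.png",c["image"][:,:,::-1]);cv2.imwrite("pics/w2.png",cv2.resize(c["image"][:,:,::-1],None,fx=1.5,fy=1.5))
E
```

```text
time: 4.85
ee_pos: [0.564, -0.3499, 0.1958]
tool_rot: [0.77, 3.044, -0.0]
ft_force: [0.0, -0.2, -2.7]
finger_gap: 0.33
grasp_force: 50.4
[ 0.56399808 -0.34994478  0.19578775] 0.329640800810147 50.410344153642654
```

View pics/w2.png

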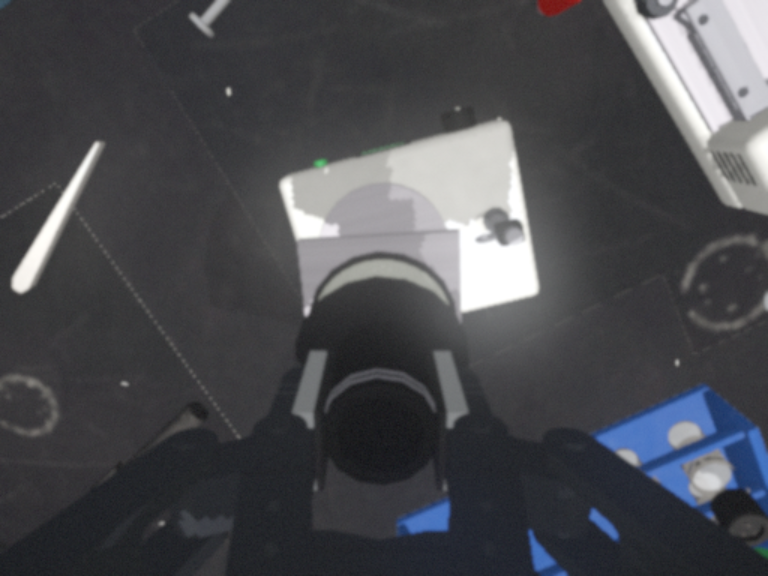

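The coil is lifted cleanly. The foot's front edge runs from about (298,240) to (459,230), so it is a few degrees off the tool. I'll fit that edge and compute the move to the mouth.

Run:
```python
from h import *
g=cv2.GaussianBlur(cv2.cvtColor(cv2.imread("pics/w2raw.png"),cv2.COLOR_BGR2GRAY),(5,1),0).astype(float)
pts=[]
for u in range(206,300,2):
    e=160-6.7*(u-199)/107; r=np.arange(int(e)-5,int(e)+6)
    d=np.abs(g[r+1,u]-g[r-1,u]);
    if d.max()>5: pts.append((u,r[d.argmax()]+.0))
pts=np.array(pts);print(len(pts));vx,vy,x0,y0=cv2.fitLine(pts.astype(np.float32),cv2.DIST_HUBER,0,.01,.01).ravel();print(vx,vy,x0,y0)
E=[(u,y0+vy/vx*(u-x0)) for u in (199,306)];print(E)
c=env.camera("wrist");T=np.load("w2.npy");s=env.observe();M=R.from_rotvec(s["tool_rot"]).as_matrix()
W=ray(c,E,.142,T);print(W,np.linalg.norm(W[1]-W[0]))
P=(W-s["ee_pos"])@M;print("in tool",P,"angle deg",np.degrees(np.arctan2(P[1,0]-P[0,0],P[1,1]-P[0,1])), "mid",P.mean(0))
print("tool x yaw",np.degrees(np.arctan2(M[1,0],M[0,0])), s["joints"])
```

```text
47
0.9978816 -0.06505649 251.0 155.1
[(199, np.float32(158.49013)), (306, np.float32(151.5143))]
[[ 0.51992623 -0.36368989  0.142     ]
 [ 0.54616841 -0.30634104  0.142     ]] 0.06306775903479697
in tool [[ 0.03091744 -0.0334919   0.05153378]
 [ 0.03510812  0.02943647  0.0515602 ]] angle deg 3.8099587462282587 mid [ 0.03301278 -0.00202771  0.05154699]
tool x yaw 151.60173908884036 [ 0.05130679  0.57298181  0.65509364  1.57109212 -0.37419032  1.12820229
  1.86707586]
```

```bash
python3 -m inch '[[0.01,0.018,-0.02,0,0,-0.06,0.2],[0.03,0.054,-0.02,0,0,-0.15,0.2],[0.045,0.08,-0.02,0,0,-0.25,0.2],[0.06,0.108,-0.02,0,0,-0.35,0.2],[0.08,0.145,-0.02,0,0,-0.45,0.2],[0.1,0.18,-0.02,0,0,-0.55,0.2],[0.112,0.2,-0.02,0,0,-0.595,0.2],[0.12,0.214,-0.02,0,0,-0.595,0.2],[0.122,0.218,-0.02,0,0,-0.595,0.2],[0.122,0.218,-0.02,0,0,-0.595,0.2],[0.122,0.218,-0.02,0,0,-0.595,0.2]]'
python3 - <<'E'
from h import *
s,c=wrist();print(s["ee_pos"],s["joints"]);np.save("w3.npy",c["pose"])
cv2.imwrite("pics/w3raw.png",c["image"][:,:,::-1]);cv2.imwrite("pics/w3.png",cv2.resize(c["image"][:,:,::-1],None,fx=1.5,fy=1.5,interpolation=cv2.INTER_CUBIC))
E
```

```text
time: 5.87
ee_pos: [0.5597, -0.101, 0.2141]
tool_rot: [0.154, -3.136, 0.001]
ft_force: [0.4, -0.0, -3.3]
finger_gap: 0.333
grasp_force: 50.6
[ 0.55970856 -0.10097034  0.21405279] [-0.302618    0.35441043  0.51311712  1.78301742 -0.19569702  1.05617214
  1.9501155 ]
```

View pics/w3.png

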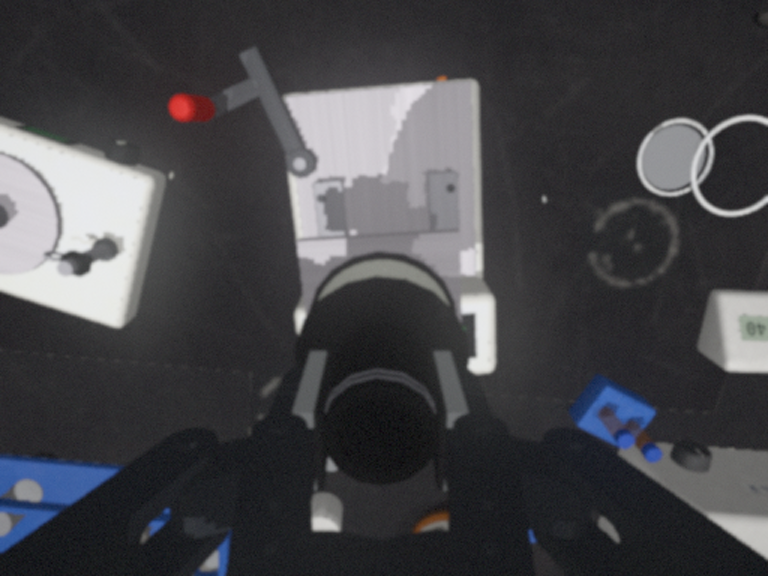

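The heater is visible ahead of the held foot. Its front corners are at (287,95) and (480,80), the lip front ends at about (345,179) and (427,171), the pivot cap at (300,163) and the knob top at (182,108).

Run:
```python
from h import *
c=env.camera("wrist");T=np.load("w3.npy");s=env.observe();M=R.from_rotvec(s["tool_rot"]).as_matrix()
f=lambda n,uv,z:print(n,(r:=ray(c,[(u/1.5,v/1.5) for u,v in uv],z,T)).round(4).tolist(),"yaw",np.degrees(np.arctan2(r[0,0]-r[-1,0],r[-1,1]-r[0,1])).round(2) if len(r)>1 else "", "mid",r.mean(0).round(4)) 
f("front",[(287,95),(480,80)],.028)
f("lip in",[(345,179),(427,171)],.043)
f("lip out",[(314,180),(458,170)],.043)
f("pivot",[(302,161)],.045);f("knob",[(182,108)],.085)
f("foot",[(298,240),(459,230)],.16)
print("tool yaw",np.degrees(np.arctan2(M[1,0],M[0,0])))
# edge fit of the heater's front edge and right side edge
g=cv2.cvtColor(cv2.imread("pics/w3raw.png"),cv2.COLOR_BGR2GRAY).astype(float)
p=[(u,40+np.argmax(np.diff(g[40:75,u]))+.5) for u in range(205,312,3)]
vx,vy,x0,y0=cv2.fitLine(np.array(p,np.float32),cv2.DIST_HUBER,0,.01,.01).ravel()
f("frontfit",[(u*1.5,1.5*(y0+vy/vx*(u-x0))) for u in(195,318)],.028)
p=[(310+np.argmin(np.diff(g[v,310:335]))+.5,v) for v in range(65,175,3)]
vx,vy,x0,y0=cv2.fitLine(np.array(p,np.float32),cv2.DIST_HUBER,0,.01,.01).ravel()
q=ray(c,[(x0+vx/vy*(v-y0),v) for v in(60,170)],.02,T);d=q[1]-q[0];print("right side",q,np.degrees(np.arctan2(d[1],d[0])))
```

```text
front [[0.474, -0.1667, 0.028], [0.454, -0.0514, 0.028]] yaw 9.85 mid [ 0.464 -0.109  0.028]
lip in [[0.5192, -0.1268, 0.043], [0.5095, -0.0779, 0.043]] yaw 11.16 mid [ 0.5144 -0.1023  0.043 ]
lip out [[0.5216, -0.1455, 0.043], [0.5071, -0.0594, 0.043]] yaw 9.58 mid [ 0.5144 -0.1024  0.043 ]
pivot [[0.5109, -0.1531, 0.045]] yaw  mid [ 0.5109 -0.1531  0.045 ]
knob [[0.4868, -0.2096, 0.085]] yaw  mid [ 0.4868 -0.2096  0.085 ]
foot [[0.5311, -0.1368, 0.16], [0.5209, -0.0741, 0.16]] yaw 9.29 mid [ 0.526  -0.1055  0.16  ]
tool yaw -174.4649552329678
frontfit [[0.4723, -0.1635, 0.028], [0.4519, -0.0535, 0.028]] yaw 10.5 mid [ 0.4621 -0.1085  0.028 ]
right side [[ 0.45915556 -0.05000564  0.02      ]
 [ 0.56355418 -0.03119122  0.02      ]] 10.21602576959858
```

```bash
python3 -m inch '[[0.02,0,0,0,0,0,0.2],[0.05,-0.001,0,0,0,-0.012,0.2],[0.08,-0.002,0,0,0,-0.012,0.2],[0.1008,-0.0026,0.0,0,0,-0.012,0.2],[0.1008,-0.0026,0.03,0,0,-0.012,0.2],[0.1008,-0.0026,0.06,0,0,-0.012,0.2],[0.1008,-0.0026,0.09,0,0,-0.012,0.2],[0.1008,-0.0026,0.11,0,0,-0.012,0.2],[0.1008,-0.0026,0.1205,0,0,-0.012,0.2],[0.1008,-0.0026,0.1205,0,0,-0.012,0.2],[0.1008,-0.0026,0.1205,0,0,-0.012,0.2]]'
python3 - <<'E'
from h import *
s,c=wrist();print(s["ee_pos"],s["joints"]);np.save("w4.npy",c["pose"])
M=R.from_rotvec(s["tool_rot"]).as_matrix();print(M.round(4))
cv2.imwrite("pics/w4raw.png",c["image"][:,:,::-1]);cv2.imwrite("pics/w4.png",cv2.resize(c["image"][:,:,::-1],None,fx=1.5,fy=1.5,interpolation=cv2.INTER_CUBIC))
E
```

```text
time: 6.88
ee_pos: [0.4602, -0.1135, 0.0945]
tool_rot: [0.172, -3.136, 0.001]
ft_force: [0.6, -0.3, -1.7]
finger_gap: 0.329
grasp_force: 50.5
[ 0.46019539 -0.11353703  0.09453007] [-0.25254843  0.36077109  0.48060882  2.11830627 -0.25017802  0.7164107
  2.07207237]
[[-9.940e-01 -1.093e-01 -5.000e-04]
 [-1.093e-01  9.940e-01 -5.000e-04]
 [ 5.000e-04 -5.000e-04 -1.000e+00]]
```

View pics/w4.png

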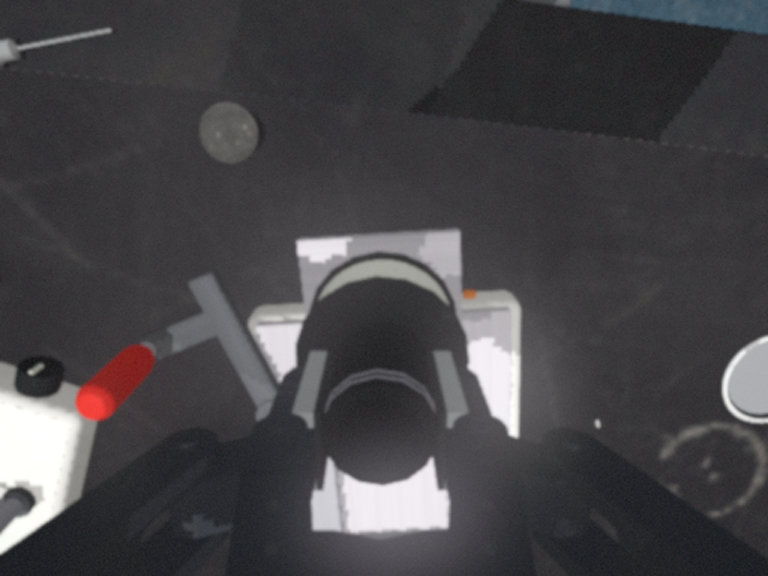

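The foot stands in front of the mouth, just above the deck. Its near edge runs (298,240)–(459,230) and the heater's front corners are (250,305) and (520,293). I'll compare both edges for yaw and lateral offset.

Run:
```python
from h import *
c=env.camera("wrist");T=np.load("w4.npy")
g=cv2.GaussianBlur(cv2.cvtColor(cv2.imread("pics/w4raw.png"),cv2.COLOR_BGR2GRAY),(3,3),0).astype(float)
def hz(us,a,b,z,s=1):
    p=[(u,a+np.argmax(s*np.diff(g[a:b,u]))+.5) for u in us]
    vx,vy,x0,y0=cv2.fitLine(np.array(p,np.float32),cv2.DIST_HUBER,0,.01,.01).ravel()
    r=ray(c,[(u,y0+vy/vx*(u-x0)) for u in(us[0],us[-1])],z,T);d=r[1]-r[0];print("edge yaw",np.degrees(np.arctan2(-d[0],d[1])).round(2),r.round(4).tolist())
def vt(vs,a,b,z,s):
    p=[(a+np.argmax(s*np.diff(g[v,a:b]))+.5,v) for v in vs]
    vx,vy,x0,y0=cv2.fitLine(np.array(p,np.float32),cv2.DIST_HUBER,0,.01,.01).ravel()
    r=ray(c,[(x0+vx/vy*(v-y0),v) for v in(vs[0],vs[-1])],z,T);d=r[1]-r[0];n=np.degrees(np.arctan2(d[1],d[0]))
    q=r.mean(0);print("side yaw",n.round(2),"y' (10deg)",(-np.sin(.1745)*q[0]+np.cos(.1745)*q[1]).round(4),r.round(4).tolist())
zt=.0945-.054
hz(range(204,302,2),145,170,zt)
hz(list(range(172,196,2))+list(range(318,342,2)),190,212,.026)
print("foot L,R");vt(range(164,185,2),192,212,zt,1);vt(range(160,185,2),298,315,zt,-1)
print("heater R,L");vt(range(205,285,3),335,355,.02,-1)
```

```text
edge yaw 10.19 [[0.4309, -0.1465, 0.0405], [0.4208, -0.0907, 0.0405]]
edge yaw 10.09 [[0.4666, -0.1673, 0.026], [0.4472, -0.0583, 0.026]]
foot L,R
side yaw 10.62 y' (10deg) -0.2234 [[0.4346, -0.1503, 0.0405], [0.4468, -0.148, 0.0405]]
side yaw 11.97 y' (10deg) -0.1585 [[0.4251, -0.0863, 0.0405], [0.4397, -0.0832, 0.0405]]
heater R,L
side yaw 10.19 y' (10deg) -0.1288 [[0.4574, -0.0502, 0.02], [0.5178, -0.0394, 0.02]]
```

```bash
python3 -m inch '[[0,0.0005,0.002,0,0,0,0.2],[0,0.0005,0.0037,0,0,0,0.2],[-0.01,0.0012,0.0037,0,0,0,0.2],[-0.022,0.0019,0.0037,0,0,0,0.2],[-0.034,0.0027,0.0037,0,0,0,0.2],[-0.044,0.0034,0.0037,0,0,0,0.2],[-0.052,0.0039,0.0037,0,0,0,0.2],[-0.06,0.0044,0.0037,0,0,0,0.2],[-0.066,0.0048,0.0037,0,0,0,0.2],[-0.066,0.0048,0.0037,0,0,0,0.2]]'
```

```text
time: 7.82
ee_pos: [0.5266, -0.1001, 0.0906]
tool_rot: [-0.176, 3.136, -0.001]
ft_force: [0.6, -1.4, -2.4]
finger_gap: 0.33
grasp_force: 50.4
```

```bash
python3 -m inch '[[-0.004,0.0003,0,0,0,0,0.2],[-0.008,0.0005,0,0,0,0,0.2],[-0.012,0.0008,0,0,0,0,0.2],[-0.016,0.001,0,0,0,0,0.2],[-0.016,0.001,0,0,0,0,0.2],[-0.016,0.001,0,0,0,0,0.2]]';python3 -m inch '[[-0.002,0,0,0,0,0,0.2],[-0.004,0.0002,0,0,0,0,0.2],[-0.004,0.0002,0,0,0,0,0.2]]'
```

```text
time: 8.32
ee_pos: [0.5413, -0.0975, 0.0906]
tool_rot: [-0.175, 3.136, -0.0]
ft_force: [0.3, -0.9, -2.8]
finger_gap: 0.326
grasp_force: 50.4
time: 8.57
ee_pos: [0.5452, -0.0969, 0.0906]
tool_rot: [-0.175, 3.137, -0.0]
ft_force: [-0.3, -1.1, -3.2]
finger_gap: 0.33
grasp_force: 50.5
```

```bash
python3 -m inch '[[-0.001,0,0,0,0,0,0.2],[-0.002,0.0001,0,0,0,0,0.2],[-0.002,0.0001,0,0,0,0,0.2]]';python3 -m inch '[[-0.001,0,0,0,0,0,0.2],[-0.002,0.0001,0,0,0,0,0.2],[-0.002,0.0001,0,0,0,0,0.2]]'
```

```text
time: 8.82
ee_pos: [0.5471, -0.0965, 0.0906]
tool_rot: [-0.175, 3.137, 0.0]
ft_force: [-0.1, -0.6, -2.7]
finger_gap: 0.327
grasp_force: 50.5
time: 9.07
ee_pos: [0.5485, -0.0964, 0.0905]
tool_rot: [0.175, -3.136, -0.0]
ft_force: [-1.7, -0.6, -2.0]
finger_gap: 0.326
grasp_force: 50.8
```

```bash
python3 -m inch '[[-0.001,0,0,0,0,0,0.2],[-0.002,0.0001,0,0,0,0,0.2],[-0.002,0.0001,0,0,0,0,0.2],[-0.002,0.0001,0,0,0,0,0.2]]'
```

```text
time: 9.4
ee_pos: [0.5492, -0.0964, 0.0905]
tool_rot: [0.174, -3.134, -0.001]
ft_force: [-5.8, -0.5, 3.7]
finger_gap: 0.329
grasp_force: 51.3
```

```bash
python3 -m inch '[[0.0015,0,0,0,0,0,0.2],[0.0015,0,0.0007,0,0,0,0.2],[0.0015,0,0.0007,0,0,0,0.2],[0.0015,0,0.0007,0,0,0,0.2]]';python3 -m inch '[[0,0,0,0,0,0,0.45],[0,0,0,0,0,0,0.6],[0,0,0,0,0,0,0.7],[0,0,0,0,0,0,0.7],[0,0,0,0,0,0,0.7]]';python3 -m inch '[[0,0,-0.02,0,0,0,0.7],[0,0,-0.05,0,0,0,0.7],[0,0,-0.085,0,0,0,0.7],[0,0,-0.12,0,0,0,0.7],[0,0,-0.12,0,0,0,0.7],[0,0,-0.12,0,0,0,0.7]]';python3 - <<'E'
from h import *
s,c=wrist();print(s["ee_pos"],s["joints"]);np.save("w5.npy",c["pose"])
M=R.from_rotvec(s["tool_rot"]).as_matrix();print(M.round(4))
cv2.imwrite("pics/w5raw.png",c["image"][:,:,::-1]);cv2.imwrite("pics/w5.png",cv2.resize(c["image"][:,:,::-1],None,fx=1.5,fy=1.5,interpolation=cv2.INTER_CUBIC))
E
```

```text
time: 9.73
ee_pos: [0.5487, -0.0963, 0.0902]
tool_rot: [0.174, -3.136, -0.001]
ft_force: [-6.3, -0.3, 5.9]
finger_gap: 0.33
grasp_force: 51.2
time: 10.15
ee_pos: [0.5498, -0.0961, 0.09]
tool_rot: [-0.175, 3.136, -0.0]
ft_force: [0.3, -0.7, -0.6]
finger_gap: 0.701
grasp_force: 0.0
time: 10.65
ee_pos: [0.5508, -0.0963, 0.212]
tool_rot: [-0.175, 3.132, 0.0]
ft_force: [0.0, 0.6, -1.4]
finger_gap: 0.701
grasp_force: 0.0
[ 0.55076303 -0.09627266  0.21196991] [-0.32120761  0.33636226  0.52208408  1.81363775 -0.19376731  1.0372932
  1.95714601]
[[-9.938e-01 -1.111e-01  4.800e-03]
 [-1.111e-01  9.938e-01  4.000e-04]
 [-4.800e-03 -1.000e-04 -1.000e+00]]
```

View pics/w5.png

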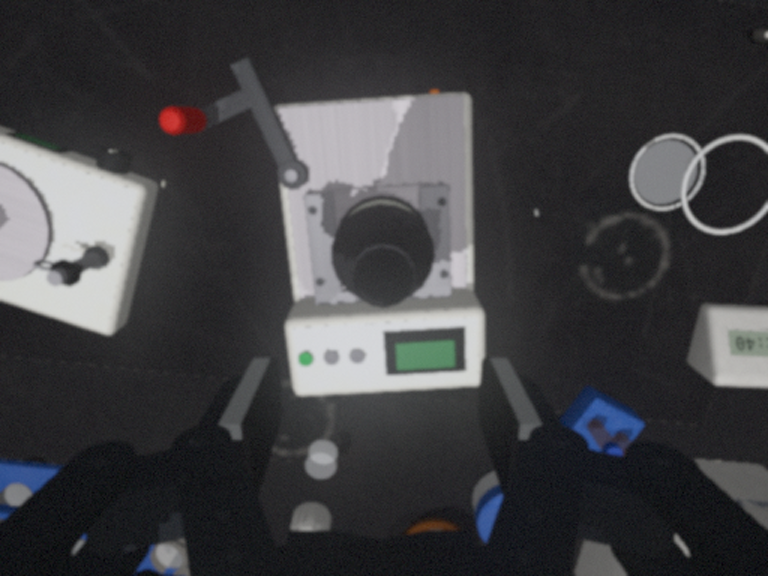

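The coil stands home between the rails, with its near foot edge level with the rail fronts at row 185. The knob top is at (172,121), so next I'll plan the latch move.

Run:
```python
from h import *
c=env.camera("wrist");T=np.load("w5.npy");s=env.observe();M=R.from_rotvec(s["tool_rot"]).as_matrix();print(s["ee_pos"])
im=cv2.imread("pics/w5raw.png");h=cv2.cvtColor(im,cv2.COLOR_BGR2HSV);m=((h[...,0]<8)|(h[...,0]>172))&(h[...,1]>130)&(h[...,2]>90);v,u=np.nonzero(m);k=(v>60)&(v<100)&(u<160);print(u[k].min(),u[k].max(),v[k].min(),v[k].max())
K=ray(c,[(172/1.5,121/1.5)],.085,T)[0];P=np.array([.5123,-.1539]);r=K[:2]-P;print("knob",K,np.hypot(*r),np.degrees(np.arctan2(r[1],r[0]))%360)
print("edge",ray(c,[(390/1.5,185/1.5)],.036,T))
K[2]=.055;print("move",M.T@(K-s["ee_pos"]))
```

```text
[ 0.54898061 -0.09582824  0.20924316]
106 132 71 89
knob [ 0.48680515 -0.20972875  0.085     ] 0.06137455998223687 245.45563339257058
edge [[ 0.51275817 -0.0946811   0.036     ]]
move [ 0.07438054 -0.10634269  0.15423629]
```

```bash
python3 -m inch '[[0.02,-0.03,0,0,0,-0.1,0.45],[0.04,-0.06,0,0,0,-0.2,0.45],[0.06,-0.086,0.01,0,0,-0.3,0.45],[0.074,-0.106,0.03,0,0,-0.4,0.45],[0.074,-0.106,0.06,0,0,-0.4,0.45],[0.074,-0.106,0.08,0,0,-0.4,0.45],[0.074,-0.106,0.08,0,0,-0.4,0.45],[0.074,-0.106,0.08,0,0,-0.4,0.45]]';python3 - <<'E'
from h import *
s=env.observe();print(s["ee_pos"],s["joints"]);M=R.from_rotvec(s["tool_rot"]).as_matrix()
print("yaw",np.degrees(np.arctan2(M[1,0],M[0,0]))%360,"move",M.T@(np.array([.4868,-.2097,.055])-s["ee_pos"]))
E
```

```text
time: 11.42
ee_pos: [0.4862, -0.2094, 0.1282]
tool_rot: [0.793, -3.036, -0.003]
ft_force: [0.3, 0.6, 0.2]
finger_gap: 0.449
grasp_force: 0.0
[ 0.48619186 -0.20937421  0.12823336] [-0.04335546  0.39134663  0.45532761  1.95871211 -0.22489573  0.84514602
  2.6146856 ]
yaw 209.26680613109463 move [-0.00062728 -0.00079106  0.07322966]
```

```bash
python3 -m inch '[[-0.0006,-0.0008,0.03,0,0,0,0.45],[-0.0006,-0.0008,0.055,0,0,0,0.45],[-0.0006,-0.0008,0.073,0,0,0,0.45],[-0.0006,-0.0008,0.073,0,0,0,0.45],[-0.0006,-0.0008,0.073,0,0,0,0.05],[-0.0006,-0.0008,0.073,0,0,0,0.05],[-0.0006,-0.0008,0.073,0,0,0,0.05],[-0.0006,-0.0008,0.073,0,0,0,0.05]]' 20;python3 - <<'E'
from h import *
s=env.observe();print(s["ee_pos"],s["joints"]);M=R.from_rotvec(s["tool_rot"]).as_matrix();p=s["ee_pos"]
P=np.array([.5123,-.1539,p[2]]);r=p-P;print(np.hypot(*r[:2]),np.degrees(np.arctan2(r[1],r[0]))%360)
for i in range(1,20):
    a=-.1*i; print(i,(M.T@(R.from_rotvec([0,0,a]).apply(r)-r)).round(4).tolist()[:2],-a)
print("shut at angle",np.radians(135.8)-np.arctan2(r[1],r[0])-2*np.pi)
E
```

```text
time: 12.08
ee_pos: [0.4897, -0.2103, 0.0585]
tool_rot: [-0.794, 3.037, -0.002]
ft_force: [0.4, 0.7, 2.6]
finger_gap: 0.151
grasp_force: 21.0
[ 0.48967961 -0.21034223  0.05845888] [ 0.00377395  0.49857343  0.40411423  2.00348217 -0.29936051  0.69343525
  2.67788785]
0.06080631286367546 248.16053238095415
1 [0.0036, 0.0049] 0.1
2 [0.0066, 0.0102] 0.2
3 [0.0092, 0.0157] 0.30000000000000004
4 [0.0111, 0.0215] 0.4
5 [0.0125, 0.0274] 0.5
6 [0.0133, 0.0334] 0.6000000000000001
7 [0.0134, 0.0395] 0.7000000000000001
8 [0.013, 0.0455] 0.8
9 [0.012, 0.0515] 0.9
10 [0.0103, 0.0574] 1.0
11 [0.0081, 0.063] 1.1
12 [0.0054, 0.0685] 1.2000000000000002
13 [0.0021, 0.0736] 1.3
14 [-0.0017, 0.0783] 1.4000000000000001
15 [-0.006, 0.0827] 1.5
16 [-0.0106, 0.0866] 1.6
17 [-0.0156, 0.09] 1.7000000000000002
18 [-0.021, 0.0929] 1.8
19 [-0.0266, 0.0953] 1.9000000000000001
shut at angle -1.961061239341353
```

```bash
python3 -m inch '[[0.0036,0.0049,0,0,0,0.1,0.05],[0.0066,0.0102,0,0,0,0.2,0.05],[0.0092,0.0157,0,0,0,0.3,0.05],[0.0111,0.0215,0,0,0,0.4,0.05],[0.0125,0.0274,0,0,0,0.5,0.05],[0.0133,0.0334,0,0,0,0.6,0.05],[0.0134,0.0395,0,0,0,0.7,0.05],[0.013,0.0455,0,0,0,0.8,0.05],[0.012,0.0515,0,0,0,0.9,0.05],[0.0103,0.0574,0,0,0,1.0,0.05],[0.0103,0.0574,0,0,0,1.0,0.05]]';python3 - <<'E'
from h import *
s=env.observe();print(s["ee_pos"],s["joints"]);M=R.from_rotvec(s["tool_rot"]).as_matrix();p=s["ee_pos"]
P=np.array([.5123,-.1539,p[2]]);r=p-P;t0=np.arctan2(r[1],r[0])%(2*np.pi);print(np.hypot(*r[:2]),np.degrees(t0),t0-np.radians(135.8))
u=r/np.hypot(*r[:2])*.062
for i in range(1,12):
    a=-.1*i; print(i,(M.T@(R.from_rotvec([0,0,a]).apply(u)-r)).round(4).tolist()[:2],-a)
E
```

```text
time: 13.0
ee_pos: [0.4534, -0.164, 0.0583]
tool_rot: [0.765, 3.043, 0.002]
ft_force: [1.7, 0.4, 7.3]
finger_gap: 0.155
grasp_force: 21.3
[ 0.45336336 -0.16399232  0.05828625] [-0.28923658  0.48681511  0.68721028  2.13619847 -0.4975868   0.67556806
  1.81652214]
0.05979449675985016 189.71709093707847 0.9410307599492134
1 [0.0053, 0.0037] 0.1
2 [0.0083, 0.0091] 0.2
3 [0.0108, 0.0148] 0.30000000000000004
4 [0.0127, 0.0207] 0.4
5 [0.014, 0.0268] 0.5
6 [0.0147, 0.0329] 0.6000000000000001
7 [0.0148, 0.0391] 0.7000000000000001
8 [0.0142, 0.0453] 0.8
9 [0.0131, 0.0514] 0.9
10 [0.0113, 0.0573] 1.0
11 [0.009, 0.0631] 1.1
```

```bash
python3 -m inch '[[0.004,0.0045,-0.001,0,0,0.1,0.05],[0.0075,0.0095,-0.002,0,0,0.2,0.05],[0.0105,0.015,-0.002,0,0,0.3,0.05],[0.0125,0.0207,-0.002,0,0,0.4,0.05],[0.014,0.0268,-0.002,0,0,0.5,0.05],[0.0147,0.0329,-0.002,0,0,0.6,0.05],[0.0148,0.0391,-0.002,0,0,0.7,0.05],[0.0142,0.0453,-0.002,0,0,0.8,0.05],[0.0131,0.0514,-0.002,0,0,0.9,0.05],[0.0131,0.0514,-0.002,0,0,0.9,0.05]]';python3 - <<'E'
from h import *
s=env.observe();print(s["ee_pos"],s["joints"]);M=R.from_rotvec(s["tool_rot"]).as_matrix();p=s["ee_pos"]
P=np.array([.5123,-.1539,p[2]]);r=p-P;t0=np.arctan2(r[1],r[0])%(2*np.pi);print(np.hypot(*r[:2]),np.degrees(t0),t0-np.radians(135.8), "to shut",M.T@(np.array([.4681,-.1109,p[2]])-p))
E
```

```text
time: 13.83
ee_pos: [0.4671, -0.114, 0.0593]
tool_rot: [2.011, 2.406, 0.0]
ft_force: [8.2, -5.8, -13.9]
finger_gap: 0.147
grasp_force: 20.8
[ 0.46714283 -0.11400363  0.05925965] [-0.57080256  0.57892289  0.9398225   2.14866166 -0.70096004  0.75030069
  1.01158071]
0.06025686705499825 138.53939822604053 0.04781151856769883 to shut [ 2.88400085e-03  1.49372268e-03 -6.96041868e-06]
```

```bash
python3 -m inch '[[0.0015,0.001,0,0,0,0.03,0.05],[0.003,0.002,0,0,0,0.05,0.05],[0.004,0.003,0,0,0,0.05,0.05],[0.004,0.003,0,0,0,0.05,0.05]]';python3 - <<'E'
from h import *
s=env.observe();M=R.from_rotvec(s["tool_rot"]).as_matrix();p=s["ee_pos"]
P=np.array([.5123,-.1539,p[2]]);r=p-P;t0=np.arctan2(r[1],r[0])%(2*np.pi);print(np.hypot(*r[:2]),t0-np.radians(135.8), "to shut",M.T@(np.array([.4681,-.1109,p[2]])-p))
E
```

```text
time: 14.17
ee_pos: [0.4691, -0.1117, 0.0594]
tool_rot: [2.064, 2.357, -0.001]
ft_force: [10.5, -9.9, -20.5]
finger_gap: 0.156
grasp_force: 20.3
0.060387433088080145 -0.002475283937060979 to shut [ 9.19575436e-04 -8.98386581e-04 -1.03773249e-05]
```

```bash
python3 -m inch '[[0.0004,0.0015,0,0,0,0,0.05],[0.0007,0.0033,0,0,0,0,0.05],[0.001,0.0045,0,0,0,0,0.05],[0.001,0.0045,0,0,0,0,0.05]]'
```

```text
time: 14.5
ee_pos: [0.4698, -0.1109, 0.0592]
tool_rot: [2.07, 2.359, -0.006]
ft_force: [-1.9, -11.5, -7.6]
finger_gap: 0.154
grasp_force: 21.2
```

The knob has met its end stop, so I'll release it, rise and take a look.

```bash
python3 -m inch '[[0.0,-0.003,0,0,0,0,0.05],[0,-0.003,0,0,0,0,0.3],[0,-0.003,0,0,0,0,0.45],[0,-0.003,0,0,0,0,0.45],[0,-0.003,-0.02,0,0,0,0.45],[0,-0.003,-0.05,0,0,0,0.45],[0,-0.003,-0.09,0,0,0,0.45],[0,-0.003,-0.13,0,0,0,0.45],[0,-0.003,-0.17,0,0,0,0.45],[0,-0.003,-0.17,0,0,0,0.45],[0,-0.003,-0.17,0,0,0,0.45]]';python3 - <<'E'
from h import *
s,c=wrist();print(s["ee_pos"]);np.save("w6.npy",c["pose"])
cv2.imwrite("pics/w6.png",cv2.resize(c["image"][:,:,::-1],None,fx=1.5,fy=1.5,interpolation=cv2.INTER_CUBIC))
E
```

```text
time: 15.42
ee_pos: [0.4688, -0.1073, 0.2306]
tool_rot: [2.066, 2.364, 0.006]
ft_force: [0.1, 1.3, -0.6]
finger_gap: 0.45
grasp_force: 0.0
[ 0.46882245 -0.10730483  0.23063336]
```

View pics/w6.png

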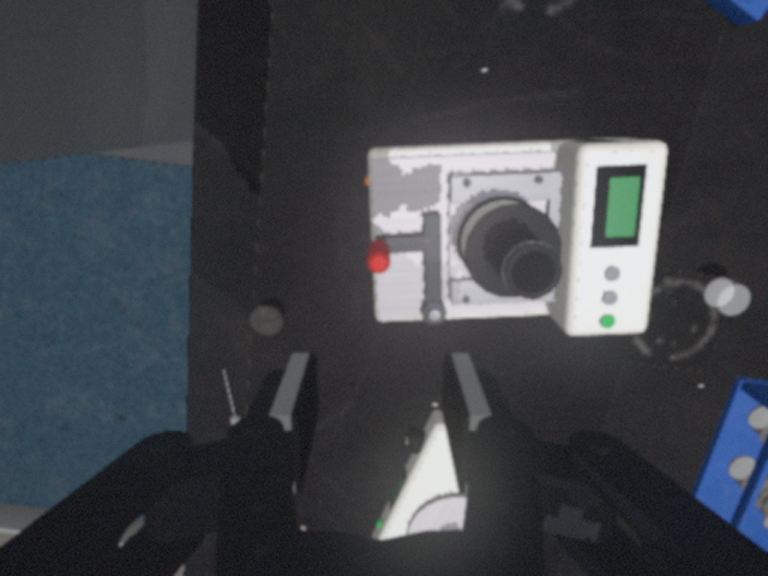

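The latch bar (433,315)–(430,213) lies square across the mouth with the knob at (378,262), and the coil stands between the rails against the back. The robot is clear.

```bash
python3 -c "
from station import env
print(env.finish_job())"
```

```text
the job is handed in; nothing more can be done
None
```

The job is handed in at about 15.5 s: the coil is docked home against the back stop, the latch is shut behind it, and the gripper has let go and is clear; no verdict came back.

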